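# Put the swapped stock back in its sample bays

## Robot

A 7-joint arm with a two-finger parallel gripper is mounted at the origin on a cart in front of the work surface, level with it; the furniture and walls round the work are solid. World frame = base frame: x ahead of the robot, y to its left, z up, the work surface at z = 0. Lengths are in m, angles in rad, forces in N, time in s.
With the tool pointing down it reaches from about 0.375 to 0.925 m from the base axis. Payload 3.1 kg.
Tool frame: the origin (TCP) lies on the mounting face of the last link; the fingertips stand 173 mm ahead of it and the grasp point (between the pads) lies 155 mm ahead of it (bot.tcp_to_tips is the distance from the TCP to the fingertips, in m); z points along the fingers, y is the line along which they close (so a half turn about z gives the same grasp; the last joint's range is limited). The gripper opens to 85 mm and grips with 20 to 120 N. Pads are 22 mm wide; open, the fingers measure 114 mm over their backs; the gripper's body (76 mm by 85 mm) begins 54 mm behind the grasp point. The pads swing forward as they close: fully open they stand 13 mm farther back than shut.
Start: joints at [-1.308, 0.383, 0.044, 1.598, -0.018, 1.161, -0.05], TCP at [0.229, 0.608, 0.405] pointing down, gripper open.
Joint ranges: [-2.61, 2.61], [-0.41, 2.15], [-1.48, 1.57], [0, 2.5], [-1.57, 4.71], [0.05, 1.97], [-2.85, 2.85]. Speed limits (rad/s): [2.79, 2.79, 3.14, 3.14, 3.14, 3.14, 3.14].

## Interface

Orientations are given as a unit quaternion [x, y, z, w].
In Python, from workcell import bot, eoat, inverse_kinematics, monitor, cams, workorder gives the robot as it stands. Calls block until the motion is done:
- bot.move_ptp(position, orientation): joint-space move of the TCP to a pose.
- bot.line_to(position, rotation=None, feed=0.15, contact_N=None): straight line of the TCP; rotation=None keeps the orientation; feed is the mean speed in m/s. With contact_N (N) it stops when the force on the tool has changed by that much, and returns True; else False.
- bot.set_joints(angles): joint-space move.
- eoat.grip(opening, grip_force=None): opening from 0.0 (shut) to 1.0 (fully open); grip_force is the grip in N (None keeps the last); returns when the fingers have stopped.
- bot.sleep(seconds).
- inverse_kinematics(position, orientation): joint angles nearest the present ones, or None.
- monitor.get_state(): the state.
- cams.grab_frame(name): name is "scene" or "top"; returns a dict with "frame" (480x640x3 uint8, red, green, blue), "fovy" (degrees; the focal length in pixels is half the picture's height over the tangent of half this angle, whatever the lens; pixels are square), "cx", "cy" (the principal point, pixels), "camera_from_world" (4x4, takes a point from world to camera coordinates). Camera axes: x right, y down, z forward; pixel columns grow to the right and rows downward; lengths in m; the calibration is good to about 2 mm. A picture is of the moment at which its call begins. There is no depth.
A pose or a line that the arm cannot do raises bot.Unreachable and nothing moves.
- workorder.close_job(): hands the job in; it is judged then, once.
The state is a dict: "clock": time; "joint_pos": joint angles; "joint_vel": joint speeds; "tau": joint torques, N m; "eef_pos": TCP position; "tcp_rot": TCP orientation; "contact_force": force on the tool from outside, world axes, zero at the start; "moment": the same for the moment, N m; "opening": opening from 0.0 (shut) to 1.0 (fully open); "finger_force": force on a finger pad.
Only numpy, scipy, OpenCV 4.12 (cv2) and the standard library are available. Lean on these libraries where they do the work, as an engineer would, in place of code of your own. Each camera call takes 0.05 s, during which the arm holds its last target. There are 200 camera calls.

## Task

The bottle, carton, label roll and tally counter standing on the plywood bays have been put back into each other's bays. Move each one to the bay whose sample lying behind the rail is the same kind of thing; the empty black mat is free to put something down on meanwhile. Each must end in the middle of its bay's marked square (for the counter, its round body), on the plate (the bottle and carton upright, the roll and counter flat).

Things in the scene. Friction and masses are not known exactly. Their poses are not given: they have to be found in the camera images.
- bottle: Loose small round brown lacquer bottle with a black cap, 27 mm in diameter, 74 mm tall, 34 g (hidden variation). Body 27 mm thick up to 41 mm, cap about 18 mm thick from 41 to 74 mm. Origin: centre of its underside, z up through the cap. Starts upright in the middle of another thing's bay.
- carton: Loose small square folding box standing on end, 34 x 34 x 132 mm, rigid, 32 g. Origin: centre of its underside, z up its height, x and y square to its sides. Starts upright in the middle of another thing's bay. (Similar boxes standing in the yellow basket at the back are not part of the job.)
- roll: Loose roll of white labels lying flat, solid to the fingers (do not grip in its hole), 68 mm in diameter, 26 mm high, 70 g. Origin: centre of its underside, z up its axis. Starts flat in the middle of another thing's bay.
- counter: Loose white hand tally counter lying flat, 62 g: a round body 43 mm across and 22 mm high, with a finger ring sticking out to -y (46 x 67 mm over all; the thin ring may be ignored when gripping). Origin: on the underside, in the middle of the over-all outline; the centre of the round body lies at x = -1.5, y = +9.5 mm; z up. Starts flat in the middle of another thing's bay.
- counter_mid (a point): The tally counter's point under the centre of its round body, on its underside: grip here, and bring this point to the middle of its bay.
- bay_bottle: Fixed plywood plate, 6 mm thick, its sample (a small bottle on its side) fixed behind a rail. Origin: on the table under the middle of the 84 mm square drawn flush on the plate, the standing place. x points to the sample, away from the robot within 0.12 rad. Plate: x -48 to 128, y -70 to 70 mm; rail at x = 53.5 mm, 4 mm thick, top 12 mm above the table; sample at x 56 to 126 mm, top up to 41 mm.
- bay_carton: Fixed plywood plate, 6 mm thick, its sample (a folding box on its side) fixed behind a rail. Origin: on the table under the middle of the 84 mm square drawn flush on the plate, the standing place. x points to the sample, away from the robot within 0.12 rad. Plate: x -48 to 128, y -70 to 70 mm; rail at x = 53.5 mm, 4 mm thick, top 12 mm above the table; sample at x 56 to 126 mm, top up to 41 mm.
- bay_roll: Fixed plywood plate, 6 mm thick, its sample (a label roll lying flat) fixed behind a rail. Origin: on the table under the middle of the 84 mm square drawn flush on the plate, the standing place. x points to the sample, away from the robot within 0.12 rad. Plate: x -48 to 128, y -70 to 70 mm; rail at x = 53.5 mm, 4 mm thick, top 12 mm above the table; sample at x 56 to 126 mm, top up to 41 mm.
- bay_counter: Fixed plywood plate, 6 mm thick, its sample (a tally counter lying flat) fixed behind a rail. Origin: on the table under the middle of the 84 mm square drawn flush on the plate, the standing place. x points to the sample, away from the robot within 0.12 rad. Plate: x -48 to 128, y -70 to 70 mm; rail at x = 53.5 mm, 4 mm thick, top 12 mm above the table; sample at x 56 to 126 mm, top up to 41 mm.
- mat: Fixed flat black rubber mat, 130 x 130 x 6 mm, empty at the start: the free spot. Origin: centre of its underside on the table; its top is 6 mm above the table. Its place changes.
Things that resemble listed ones, but are neither listed nor needed, are in the scene too. What is shaped like the carton but green is not meant.

How it is judged:
At the end, for the whole second after the job is handed in: The bottle, carton and roll have the centre of their underside, and the counter the centre of its round body, within 15 mm (horizontally) of the middle of their own bay; each rests on the plate (less than 5 mm above it), within 0.12 rad of upright or flat, released and at rest (under 0.02 m/s) (horizontal distance between bottle and bay_bottle below 0.015 m and z of bottle in the frame of bay_bottle below 0.011 m and angle between each of bottle, carton, roll, counter's own z axis and vertical below 0.12 rad and linear speed of each of bottle, carton, roll, counter below 0.02 m/s and contact force between each of bottle, carton, roll, counter and the fingers below 0.05 N and horizontal distance between carton and bay_carton below 0.015 m and z of carton in the frame of bay_carton below 0.011 m and horizontal distance between roll and bay_roll below 0.015 m and z of roll in the frame of bay_roll below 0.011 m and horizontal distance between counter_mid and bay_counter below 0.015 m and z of counter in the frame of bay_counter below 0.011 m); the robot touches nothing.
It also fails if it takes over 150 s, if anything falls off the work surface, if the arm or the gripper's body presses on something with over 40 N, if the wrist force passes 120 N, or if a joint passes its speed limit or range.

## Working session

There is one attempt and no reset: what is moved stays moved. The work goes in short steps, each a Python script; the robot and the scene stay as the last script left them, time stands still between calls to the robot, and variables do not carry over. Pictures are saved under pics/ and viewed, at most 14 in all, crops included, and the job is handed in when it is done.

```bash
mkdir -p pics; ls; cat > h.py <<'E'
import numpy as np, cv2
from workcell import bot, eoat, inverse_kinematics, monitor, cams, workorder
def grab(n,f=None):
    d=cams.grab_frame(n)
    if f: cv2.imwrite(f,d["frame"][:,:,::-1])
    return d
def px2w(d,u,v,z):
    f=240/np.tan(np.radians(d["fovy"])/2); T=np.array(d["camera_from_world"]); R=T[:3,:3]; c=-R.T@T[:3,3]
    r=R.T@np.array([(u-d["cx"])/f,(v-d["cy"])/f,1]); return c+r*(z-c[2])/r[2]
def w2px(d,p):
    f=240/np.tan(np.radians(d["fovy"])/2); T=np.array(d["camera_from_world"]); q=T[:3,:3]@p+T[:3,3]
    return np.array([d["cx"]+f*q[0]/q[2],d["cy"]+f*q[1]/q[2]])
E
python3 - <<'E'
from h import *
for n in("scene","top"):
    d=grab(n,f"pics/{n}0.png"); T=np.array(d["camera_from_world"]); print(n,d["fovy"],d["cx"],d["cy"],-T[:3,:3].T@T[:3,3],T[:3,:3].round(2).tolist())
s=monitor.get_state(); print(s["clock"],s["eef_pos"],s["tcp_rot"],s["opening"])
E
```

```text
pics
scene 55.9510538950494 312.984541009729 241.67138271424037 [0.02341646 0.45809211 0.62710924] [[-0.69, -0.72, -0.01], [-0.49, 0.47, -0.73], [0.54, -0.5, -0.68]]
top 49.01882415994414 318.84939502627964 233.68458152967804 [0.39140161 0.00898448 1.01151992] [[0.01, -1.0, -0.02], [-0.99, -0.01, -0.11], [0.11, 0.03, -0.99]]
0.1 [0.22929381 0.60772563 0.40339376] [ 1.79410266e-01  9.83773590e-01 -1.20786744e-03 -1.46242039e-04] 0.9984087319244442
```

View pics/scene0.png

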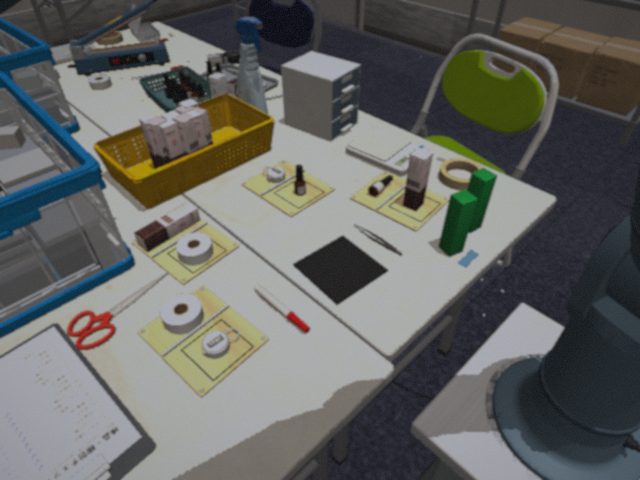

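View pics/top0.png

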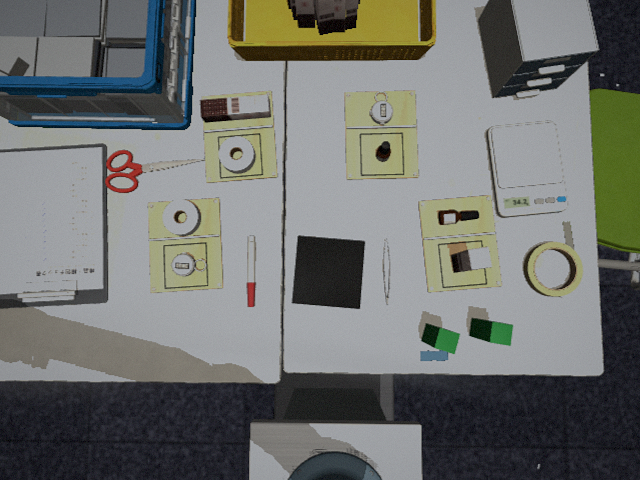

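The scene picture shows the objects, seen here in the top view:

| Bay (sample, pixel) | Thing now in it (pixel) |
|---|---|
| carton (235,107) | roll (237,154) |
| roll (181,217) | counter (185,265) |
| counter (382,109) | bottle (383,151) |
| bottle (459,216) | carton (468,258) |

The mat is at (329,271). These could be mistaken for the targets:
- **Samples:** the four listed above, behind the rails.
- **Green boxes:** (440,337) and (491,331).
- **Basket boxes:** (325,12).
- **Tape ring:** (553,268).

The loose items in the drawn squares are the right ones. I'll check them close up with the fitted plates drawn over.

```bash
cat >> h.py <<'E'
BAYPX=dict(carton=(238,136),roll=(185,245),counter=(381,136),bottle=(459,244))
E
python3 - <<'E'
from h import *
import json
d=grab("top"); im=d["frame"][:,:,::-1].copy(); hsv=cv2.cvtColor(im,cv2.COLOR_BGR2HSV)
m=cv2.inRange(hsv,(18,45,90),(35,255,255)); out={}; big={}
for n,(u,v) in BAYPX.items():
    w=np.zeros_like(m); w[v-52:v+53,u-44:u+45]=m[v-52:v+53,u-44:u+45]
    p=np.argwhere(cv2.morphologyEx(w,cv2.MORPH_OPEN,np.ones((3,3))))[:,::-1]
    W=np.array([px2w(d,a,b,.006)[:2] for a,b in p],np.float32)
    c,s,a=cv2.minAreaRect(W); B=cv2.boxPoints((c,s,a))
    # x axis: edge direction nearest world x
    e=[B[(i+1)%4]-B[i] for i in range(4)]; e=max(e,key=lambda q:q[0]/np.linalg.norm(q)); e/=np.linalg.norm(e)
    th=np.arctan2(e[1],e[0]); o=np.array(c)-.040*e; out[n]=[float(o[0]),float(o[1]),float(th)]
    print(n,"size",np.round(s,4),"origin",o.round(4),"yaw",round(float(th),3),"r",np.linalg.norm(o).round(3))
    k=5; t=cv2.resize(im[v-50:v+50,u-40:u+40],None,fx=k,fy=k,interpolation=cv2.INTER_CUBIC)
    R=np.array([[np.cos(th),-np.sin(th)],[np.sin(th),np.cos(th)]])
    for L in([(-.042,-.042),(.042,-.042),(.042,.042),(-.042,.042)],[(-.048,-.07),(.128,-.07),(.128,.07),(-.048,.07)]):
        q=np.array([(w2px(d,np.r_[o+R@np.array(l),.006])-[u-40,v-50]+.5)*k for l in L])
        cv2.polylines(t,[q.astype(np.int32)],True,(255,0,255),1)
    for i in range(0,80,10): cv2.putText(t,str(u-40+i),(i*k,10),0,.35,(0,0,255));cv2.line(t,(i*k,12),(i*k,16),(0,0,255))
    for i in range(0,100,10): cv2.putText(t,str(v-50+i),(0,i*k+4),0,.35,(0,0,255))
    big[n]=t
json.dump(out,open("bays.json","w"))
cv2.imwrite("pics/a.png",np.hstack([big["carton"],big["roll"]])); cv2.imwrite("pics/b.png",np.hstack([big["counter"],big["bottle"]]))
print("mat",px2w(d,329,271.5,.006))
E
```

```text
carton size [0.1758 0.1389] origin [0.6552 0.1902] yaw 0.082 r 0.682
roll size [0.175  0.1392] origin [0.4402 0.2898] yaw 0.071 r 0.527
counter size [0.1752 0.139 ] origin [ 0.6587 -0.0861] yaw 0.024 r 0.664
bottle size [0.1752 0.1391] origin [ 0.4464 -0.2373] yaw 0.093 r 0.506
mat [0.42994478 0.01447682 0.006     ]
```

View pics/a.png

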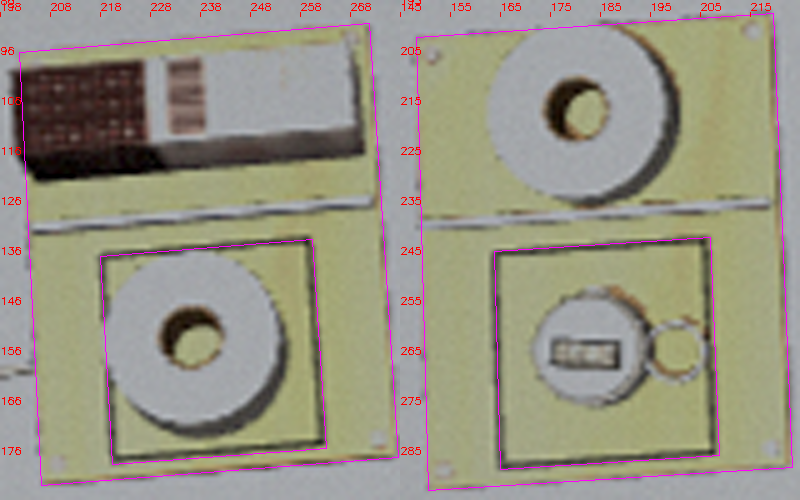

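View pics/b.png

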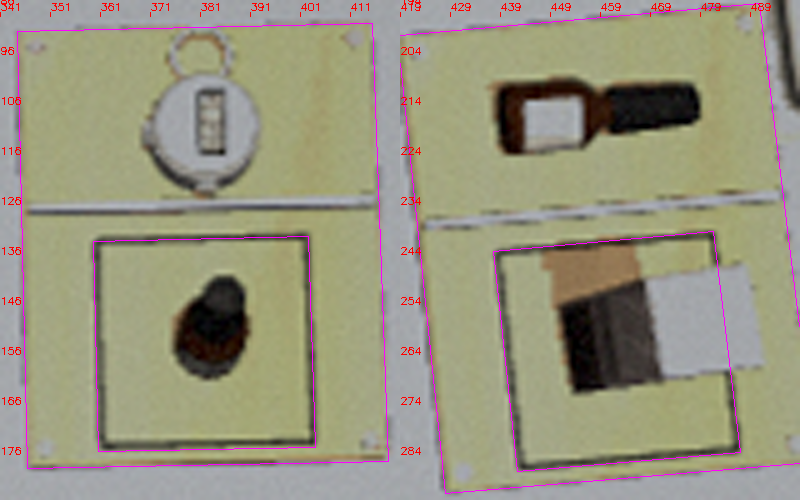

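The magenta plate and square fits lie on the drawn edges in all four bays, and each loose thing stands in its square. Object points read off the crops: roll top centre (236.3,153.5), counter body (182.3,263.7) with its ring at (200,264.5), bottle cap top (385.3,144.7), and carton top-face centre (479.1,258.1).

```bash
cat >> h.py <<'E'
from scipy.spatial.transform import Rotation
import json
BAY={k:np.array(v) for k,v in json.load(open("bays.json")).items()}
def quat(a):
    y=np.array([np.cos(a),np.sin(a),0]); z=np.array([0,0,-1.]); return Rotation.from_matrix(np.c_[np.cross(y,z),y,z]).as_quat()
def best(p,a):  # closing direction a or a+pi: the one with the last joint nearer mid-range
    c=[(abs(j[6]),quat(b)) for b in(a,a+np.pi) if (j:=inverse_kinematics(p,quat(b))) is not None]
    return min(c,key=lambda t:t[0]) if c else None
E
python3 - <<'E'
from h import *
d=grab("top")
P=dict(roll=("carton",236.3,153.5,.032),counter=("roll",182.3,263.7,.028),bottle=("counter",385.3,144.7,.080),carton=("bottle",479.1,258.1,.138))
for n,(b,u,v,z) in P.items(): print(n,px2w(d,u,v,z)[:2].round(4),"in bay",b,(px2w(d,u,v,z)[:2]-BAY[b][:2]).round(4))
c=[px2w(d,419+x/5-.5,194+y/5-.5,.138)[:2] for x,y in((242,280),(348,264),(364,366),(260,382))]
for i in range(4): e=c[(i+1)%4]-c[i]; print("carton edge",np.linalg.norm(e).round(4),np.arctan2(e[1],e[0]).round(3))
e=px2w(d,200,264.5,.02)-px2w(d,182.3,263.7,.028); print("ring",np.arctan2(e[1],e[0]),np.linalg.norm(e))
print("tips",bot.tcp_to_tips)
for n,o in list(BAY.items())+[("mat",np.array([.43,.0145,0]))]:
    for z in(.18,.40):
        for a in(np.pi/2+o[2],o[2]): r=best([o[0],o[1],z],a); print(n,z,round(a,2),r and (round(r[0],2),r[1].round(2)))
E
```

```text
roll [0.6529 0.1929] in bay carton [-0.0023  0.0027]
counter [0.4418 0.2902] in bay roll [0.0016 0.0005]
bottle [ 0.6568 -0.0864] in bay counter [-0.0019 -0.0003]
carton [ 0.4487 -0.2336] in bay bottle [0.0023 0.0037]
carton edge 0.0354 -1.414
carton edge 0.0339 -3.014
carton edge 0.0346 1.73
carton edge 0.034 0.151
ring -1.598722305906508 0.03252335411940156
tips 0.1734
carton 0.18 1.65 (np.float64(1.45), array([1.  , 0.04, 0.  , 0.  ]))
carton 0.18 0.08 (np.float64(0.1), array([0.68, 0.74, 0.  , 0.  ]))
carton 0.4 1.65 (np.float64(1.42), array([-0.04,  1.  ,  0.  ,  0.  ]))
carton 0.4 0.08 (np.float64(0.06), array([0.68, 0.74, 0.  , 0.  ]))
roll 0.18 1.64 (np.float64(1.06), array([-0.04,  1.  ,  0.  ,  0.  ]))
roll 0.18 0.07 (np.float64(0.34), array([0.68, 0.73, 0.  , 0.  ]))
roll 0.4 1.64 (np.float64(1.01), array([-0.04,  1.  ,  0.  ,  0.  ]))
roll 0.4 0.07 (np.float64(0.52), array([0.68, 0.73, 0.  , 0.  ]))
counter 0.18 1.59 (np.float64(1.02), array([1.  , 0.01, 0.  , 0.  ]))
counter 0.18 0.02 (np.float64(0.47), array([0.7 , 0.72, 0.  , 0.  ]))
counter 0.4 1.59 (np.float64(1.11), array([1.  , 0.01, 0.  , 0.  ]))
counter 0.4 0.02 (np.float64(0.38), array([0.7 , 0.72, 0.  , 0.  ]))
bottle 0.18 1.66 (np.float64(0.64), array([1.  , 0.05, 0.  , 0.  ]))
bottle 0.18 0.09 (np.float64(0.88), array([0.67, 0.74, 0.  , 0.  ]))
bottle 0.4 1.66 (np.float64(0.94), array([1.  , 0.05, 0.  , 0.  ]))
bottle 0.4 0.09 (np.float64(0.63), array([0.67, 0.74, 0.  , 0.  ]))
mat 0.18 1.57 (np.float64(1.1), array([ 1., -0.,  0.,  0.]))
mat 0.18 0.0 (np.float64(0.3), array([0.71, 0.71, 0.  , 0.  ]))
mat 0.4 1.57 (np.float64(1.4), array([0., 1., 0., 0.]))
mat 0.4 0.0 (np.float64(0.18), array([0.71, 0.71, 0.  , 0.  ]))
```

```bash
cat >> h.py <<'E'
def j7(p,q):
    j=inverse_kinematics(p,q); return 9 if j is None else abs(j[6])
def transfer(src,dst,a,z,wide,force,zt=.38):
    """grip at src (x,y) with closing direction a at TCP height z, set down at dst (x,y)"""
    q=min((quat(b) for b in(a,a+np.pi)),key=lambda q:max(j7([*p,h],q) for p in(src,dst) for h in(z,zt)))
    eoat.grip(wide,force); bot.move_ptp([*src,zt],q)
    if bot.line_to([*src,z],feed=.15,contact_N=12): print("CONTACT down",monitor.get_state()["eef_pos"]); return
    eoat.grip(0.0,force); s=monitor.get_state(); print("gripped",s["opening"],s["finger_force"],s["eef_pos"])
    bot.line_to([*src,zt],feed=.2); print("lifted",monitor.get_state()["opening"])
    bot.move_ptp([*dst,zt],q); bot.line_to([*dst,z+.03],feed=.2)
    print("touch",bot.line_to([*dst,z+.001],feed=.05,contact_N=6)); bot.sleep(.2)
    eoat.grip(wide,force); bot.sleep(.2); bot.line_to([*dst,zt],feed=.2)
    s=monitor.get_state(); print("done",s["eef_pos"],s["opening"],"clock",s["clock"])
E
python3 - <<'E'
from h import *
transfer((.4487,-.2336),(.43,.0145),np.pi/2+.15,.26,.7,25,.40)
grab("top","pics/c.png")
E
```

```text
gripped 0.4017973083039988 30.806885361671448 [ 0.44884181 -0.23358793  0.26041708]
lifted 0.40157716888903405
touch False
done [0.4293924  0.01445438 0.39898579] 0.702489943794004 clock 9.925
```

View pics/c.png

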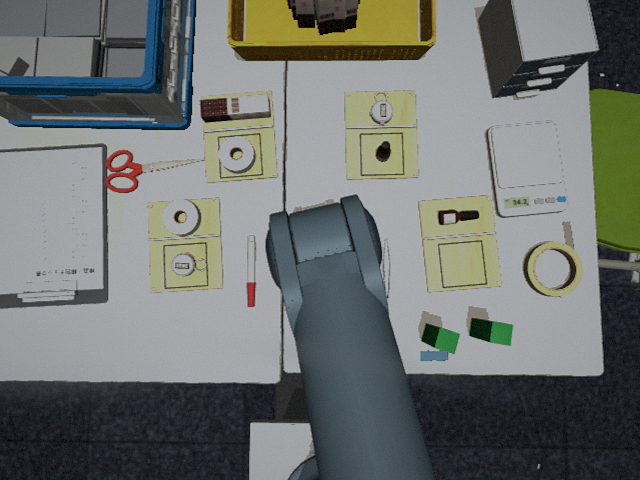

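The bottle bay square at (462,265) is now empty and everything else is unchanged. The mat and carton are hidden under the arm. The carton stayed at 34 mm grip through the lift. Next, the bottle and then the counter.

```bash
python3 - <<'E'
from h import *
transfer((.6568,-.0864),BAY["bottle"][:2],np.pi/2+.05,.190,.7,25)
if monitor.get_state()["opening"]>.6: transfer((.4418,.2902),BAY["counter"][:2],-.03,.182,.72,25)
grab("top","pics/d.png"); grab("scene","pics/d2.png")
E
```

```text
gripped 0.29998816564651554 24.856266217539087 [ 0.65718596 -0.08659074  0.19093545]
lifted 0.30302747663849067
touch True
done [ 0.4459029  -0.23677252  0.3789791 ] 0.6980785096669826 clock 18.5667
gripped 0.47830476098422375 25.253924848657334 [0.44219695 0.2903556  0.1829275 ]
lifted 0.48109943784085984
touch True
done [ 0.65819835 -0.08571186  0.37844561] 0.7223158023038339 clock 28.65
```

View pics/d.png

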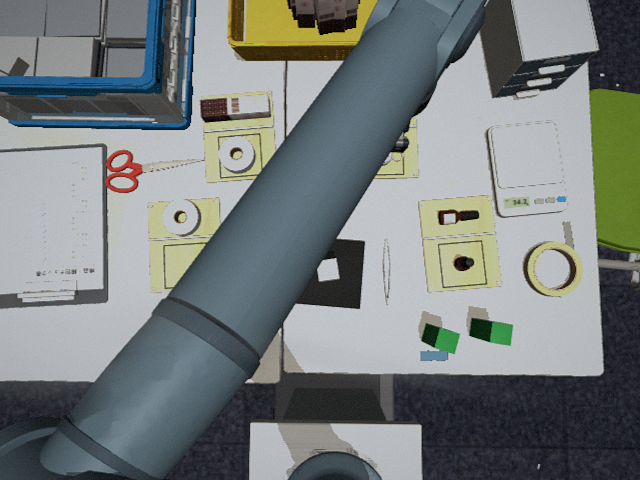

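The bottle stands in its own bay at (462,264), and the carton is on the mat near (329,268). The roll bay is empty, and the counter is mostly hidden by the arm at about (395,155). Next, the roll.

```bash
python3 - <<'E'
from h import *
transfer((.6529,.1929),BAY["roll"][:2],np.pi/2+.075,.177,1.0,30)
if monitor.get_state()["opening"]>.9:
    bot.move_ptp([.50,.26,.40],monitor.get_state()["tcp_rot"])
d=grab("top","pics/e.png")
E
```

```text
gripped 0.7792352747239495 34.0745125093963 [0.65351175 0.1927587  0.17849382]
lifted 0.7775493528764512
touch True
done [0.43952842 0.28967058 0.37885824] 0.9995474431213038 clock 38.0167
```

View pics/e.png

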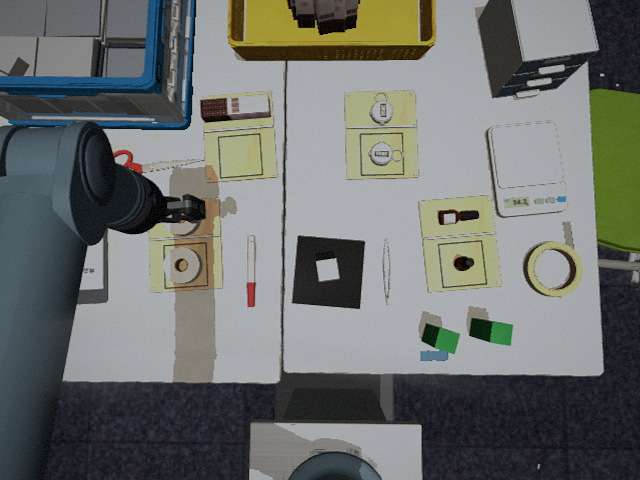

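All three are in their squares: bottle (463,264), counter body (381,154), roll (184,265). The carton's top is at (328,267), standing upright on the mat. I'll check its position, then move it to its bay.

```bash
python3 - <<'E'
from h import *
d=grab("top"); im=d["frame"]
def cen(mask,z): M=cv2.moments(mask,True); return px2w(d,M["m10"]/M["m00"],M["m01"]/M["m00"],z)
g=cv2.cvtColor(im,cv2.COLOR_RGB2GRAY); w=np.zeros_like(g); w[250:285,305:350]=g[250:285,305:350]>130
c=cen(w,.138)[:2]; print("carton",c,w.sum())
if np.linalg.norm(c-[.43,.0145])<.008:
    transfer(((.43+c[0])/2,(.0145+c[1])/2),BAY["carton"][:2],np.pi/2+.15,.26,.7,25,.42)
    bot.move_ptp([.40,.05,.45],monitor.get_state()["tcp_rot"])
d=grab("top"); im=d["frame"][:,:,::-1]; k=5; big=[]
for n,(u,v) in BAYPX.items():
    o=BAY[n][:2]; t=cv2.resize(im[v-10:v+50,u-40:u+40],None,fx=k,fy=k,interpolation=cv2.INTER_CUBIC)
    for z in (.006,{"carton":.138,"roll":.032,"counter":.028,"bottle":.080}[n]):
        q=(w2px(d,np.r_[o,z])-[u-40,v-10]+.5)*k; cv2.drawMarker(t,tuple(int(i) for i in q),(255,0,255),0,15,1)
    big.append(t)
cv2.imwrite("pics/f.png",np.vstack([np.hstack(big[:2]),np.hstack(big[2:])]))
E
```

```text
carton [0.42835918 0.01682532] 414
gripped 0.3989470550381599 30.801302790641785 [0.42966321 0.01582037 0.26064069]
lifted 0.39902768725690324
touch True
done [0.65465128 0.19037293 0.41851247] 0.6978485160324294 clock 49.2
```

View pics/f.png

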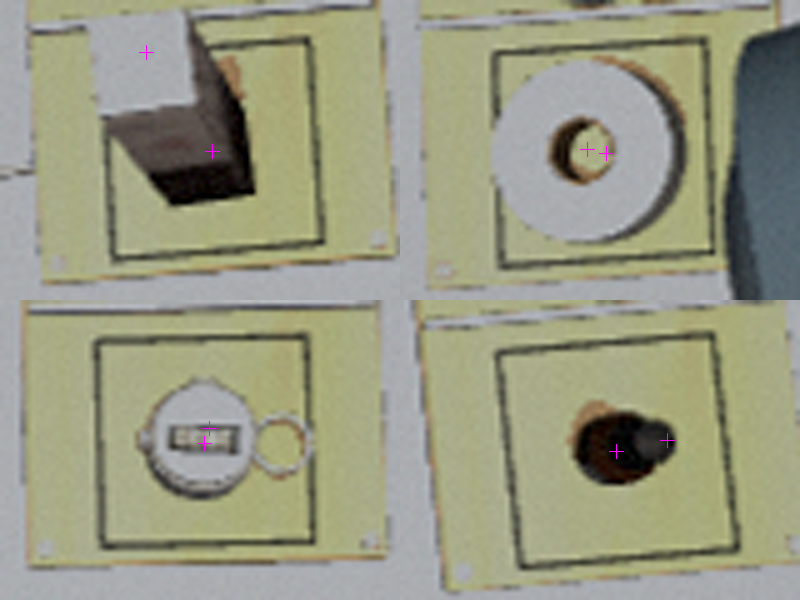

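The crop shows each thing within about 4 mm of its expected marker: carton top (142,62) against (146,52), roll centred, counter body (201,438) against (208,429), and bottle cap (655,440) against (667,440). All are upright or flat and clear of the gripper, so I'm handing in.

```bash
python3 -c "
from h import *
print(workorder.close_job())"
```

```text
the job is handed in; nothing more can be done
None
```

The bottle, carton, roll and counter were each moved to their own bay, measured within about 4 mm of the middle, and the job is handed in at about 50 s on the robot's clock; no verdict was returned.

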